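Hook the board tray up to its stop

ROBOT

A 6-joint arm with a two-finger parallel gripper is mounted at the origin on the work surface. World frame = base frame: x ahead of the robot, y to its left, z up, the work surface at z = 0. Lengths are in m, angles in rad, forces in N, time in s.
With the tool pointing down it reaches from about 0.375 to 0.925 m from the base axis. Payload 5.7 kg.
Tool frame: the origin (TCP) lies midway between the tips of the shut fingers; the grasp point (between the pads) lies 19 mm behind it; z points along the fingers, y is the line along which they close (so a half turn about z gives the same grasp; the last joint's range is limited). The gripper opens to 88 mm and grips with 3 to 60 N. Pads are 20 mm wide; open, the fingers measure 115 mm over their backs; the gripper's body (75 mm by 178 mm) begins 61 mm behind the grasp point.
Start: joints at [1.106, 0.359, 1.51, -0, 1.272, -0.115], TCP at [0.206, 0.564, 0.223] pointing down, gripper open.
Joint ranges: [-2.97, 2.97], [-1.01, 2.36], [0.21, 2.38], [-0.96, 4.11], [0.2, 2.71], [-2.98, 2.98]. Speed limits (rad/s): [2.39, 2.39, 3.14, 3.14, 3.14, 3.14].

INTERFACE

Orientations are given as a unit quaternion [x, y, z, w].
In Python, from bench import move_ptp, servo_line, goto_joints, move_gripper, sleep, inverse_kinematics, capture, PlanningError, close_job, spot_in, silhouettes, current_clock, current_joint_pos, current_qvel, current_joint_torque, current_position, current_orientation, current_force, current_torque, current_finger_gap, current_grip_force gives the robot as it stands. Calls block until the motion is done:
- move_ptp(position, orientation): joint-space move of the TCP to a pose.
- servo_line(position, orientation=None, rate=0.15, contact_N=None): straight line of the TCP; orientation=None keeps the orientation; rate is the mean speed in m/s. With contact_N (N) it stops when the force on the tool has changed by that much, and returns True; else False.
- goto_joints(angles): joint-space move.
- move_gripper(opening): finger opening in m; the grip force is fixed at half the most; returns when the fingers have stopped.
- sleep(seconds).
- inverse_kinematics(position, orientation): joint angles nearest the present ones, or None.
- capture(name): name is "side" or "top"; returns a dict with "image" (400x640x3 uint8, blue, green, red), "range_z" (400x640 float32, m along the optical axis (not along the pixel's ray), 0 where there is no reading), "intrinsics" (3x3 intrinsics, pixels), "k1" (the pictures are not rectified: a ray, as slopes to the right and down, at radius r is drawn at 1 + k1 r^2 times it, then the intrinsics apply), "R" (3x3) and "t" (3): a world point X has camera coordinates R X + t. Camera axes: x right, y down, z forward; pixel columns grow to the right and rows downward; lengths in m; the calibration is good to about 2 mm. A picture is of the moment at which its call begins.
A pose or a line that the arm cannot do raises PlanningError and nothing moves.
- close_job(): hands the job in; it is judged then, once.
Trained networks look in the newest picture that a camera, given by its name, has taken for a name from the list of things; names that differ only in an ending like _2 or _b are one class to them, and where a whole thing is asked for, a point or a joint stands for the part that bears it (a point fixed in the world has none). Each returns a list of dicts, best first, with "conf" (0 to 1); they miss things now and then, are a little off and sometimes report something else, mostly with a low value. They report only what shows in the picture. A call takes as long as a camera call. They do not tell look-alikes from the thing itself.
- spot_in(camera, query): "xy" ([column, row] in pixels, amid what is visible of it).
- silhouettes(camera, query): "region" (400x640 bool, what is visible of it) and "xy" ([column, row] in pixels, amid what is visible of it).
Readings, each from a call of its own:
- current_clock(): time.
- current_joint_pos(): joint angles.
- current_qvel(): joint speeds.
- current_joint_torque(): joint torques, N m.
- current_position(): TCP position.
- current_orientation(): TCP orientation.
- current_force(): force on the tool from outside, world axes, zero at the start.
- current_torque(): the same for the moment, N m.
- current_finger_gap(): finger opening in m.
- current_grip_force(): force on a finger pad.
Only numpy, scipy, OpenCV 4.12 (cv2) and the standard library are available. Lean on these libraries where they do the work, as an engineer would, in place of code of your own. Each camera call takes 0.05 s, during which the arm holds its last target. There are 200 camera calls.

TASK

Take the hook from its blue mat, drop its tip into the red loop of the blue board tray under the clear cover, and drag the tray along its rails until it bears against the two black rubber buffers; hold it there with a steady pull of about 10 newtons for about a second, never more than 20, so that it beds. Then unhook, lay the hook back on the blue mat and let go, with the tray left at the buffers and the circuit board still in it. Move the tray only with the hook, keep it flat, and leave the iron stand, the jar and the bottle where they are.

Things in the scene. Friction and masses are not known exactly. Their poses are not given: they have to be found in the camera images.
- nest: Fixed aluminium test nest. Base plate 10 mm thick (the tray slides on it), from its x = -140 to +130 mm, 150 mm wide; two side rails up to 34 mm above the bench, channel 114 mm wide between them. Origin on the bench under the channel's centre line; its +x runs along the channel away from the buffers, so the tray is dragged along its -x.
- cover_edge (a point): Middle of the near edge of the fixed clear plastic cover over the nest (nest x = -85 mm), on its top, 110 mm above the bench. The cover is 5 mm thick, 150 mm wide, runs from here to nest x = +130 mm, with clear side walls, open at this end: too low for a gripper. Axes as the nest's.
- stop: The adjustable stop across the near end of the channel: a fixed dark bar (top 14 mm above the bench) and a stiff-set carriage with the two black rubber buffers, 26 mm wide, centred 42 mm either side of the centre line (58 mm free between), 13 to 31 mm above the bench. Origin at nest x = -130 mm, axes as the nest's. The buffer faces lie anywhere from 25 to 43 mm along x from it: find them by feel.
- tray: Loose blue board tray 110 x 110 mm, 22 mm high, 0.25 to 0.5 kg, lying in the channel with 2 mm play each side. Origin at the centre of its underside, axes as the nest's. Its front wall is at its x = -55 mm. It starts with that wall 62 to 100 mm short of the buffers. Dragging it takes 1 to 4 N.
- tray_loop (a point): Middle of the cross bar of the red pull loop on the tray's front (tray x = -88 mm), 28 mm above the bench. The loop lies flat; bars 6 mm thick; its opening is 30 mm deep (from the cross bar's inner face to the tray's front wall) and 38 mm wide. Axes as the tray's.
- hook_grip (a point): Centre of the orange handle of the loose hook tool (0.14 kg). Handle 90 mm long (x), 22 mm wide (y), 34 mm high; it stands on its base, 17 mm below this point; black end piece 30 mm wide at the rear. x points along the tool to the tip, z up. A 7 mm steel rod leaves the front 11 mm above this point and turns straight down at x = 150 mm.
- hook_tip (a point): Lowest point of the hook's down-turned end: 150 mm ahead of hook_grip and 16.5 mm below it; the down-turned end is 7 mm thick and reaches 24 mm below the underside of the rod. Same axes as hook_grip.
- mat: Fixed blue mat, 260 (x) x 140 (y) x 3 mm, origin at its centre on the bench. The hook starts on it, handle towards the mat's -x end; either left or right of the nest.
- board: Loose green circuit board 92 x 92 mm, 4 mm thick, 0.06 kg, lying in the tray with 5 mm play; origin at the centre of its underside.
- iron_stand: Loose black soldering-iron stand 130 x 90 mm, 83 mm high, on the other side of the nest from the mat; origin at the centre of its underside. Leave alone.
- flux_jar: Loose amber jar, 44 mm across, 55 mm high, beside the nest; origin at the centre of its underside. Leave alone.
- spray: Loose white bottle with a blue cap, 40 mm across, 110 mm high, on the other side of the nest; origin at the centre of its underside. Leave alone.
Not all that is in view belongs to the job. Of the things that look like the part that bears hook_grip, take the one that is farthest to the robot's right at the start.

How it is judged:
By the outcome, as a careful person would: the job done as asked, in the order asked, and still so for the second after the job is handed in, with the robot touching nothing.
It also fails if it takes over 70 s, if anything falls off the work surface, if the arm or the gripper's body presses on something with over 40 N, if the wrist force passes 120 N, or if a joint passes its speed limit or range.

## Working session

There is one attempt and no reset: what is moved stays moved. The work goes in short steps, each a Python script; the robot and the scene stay as the last script left them, time stands still between calls to the robot, and variables do not carry over. Pictures are saved under pics/ and viewed, at most 10 in all, crops included, and the job is handed in when it is done.

```bash
ls; mkdir -p pics; cat > h.py <<'E'
import numpy as np, cv2
from bench import *
def save(c,n,crop=None,s=1):
    im=c["image"]
    if crop: im=im[crop[1]:crop[3],crop[0]:crop[2]]
    cv2.imwrite("pics/"+n,cv2.resize(im,None,fx=s,fy=s,interpolation=cv2.INTER_CUBIC))
def slopes(c,uv):
    K=c["intrinsics"];uv=np.atleast_2d(np.asarray(uv,float))
    return cv2.undistortPoints(uv.reshape(-1,1,2),K,np.array([c["k1"],0,0,0.])).reshape(-1,2)
def onz(c,uv,z):   # ray with plane z
    s=slopes(c,uv);d=np.c_[s,np.ones(len(s))]@c["R"]; o=-c["R"].T@c["t"]
    return o+d*((z-o[2])/d[:,2])[:,None]
def cloud(c):
    v,u=np.mgrid[0:400,0:640];s=slopes(c,np.c_[u.ravel(),v.ravel()])
    z=c["range_z"].ravel();P=(np.c_[s,np.ones(len(s))]*z[:,None]-c["t"])@c["R"]
    P[z==0]=np.nan
    return P.reshape(400,640,3)
def proj(c,X):
    p=np.atleast_2d(X)@c["R"].T+c["t"];return cv2.projectPoints(p,np.zeros(3),np.zeros(3),c["intrinsics"],np.array([c["k1"],0,0,0.]))[0].reshape(-1,2)
E
python3 - <<'E'
from h import *
for n in("top","side"):
    c=capture(n);save(c,n+"0.png");P=cloud(c)
    print(n,"cam",-c["R"].T@c["t"],c["k1"])
    for q in["hook_grip","hook_tip","tray_loop","tray","nest","mat","stop","cover_edge","board","iron_stand","flux_jar","spray"]:
        for r in spot_in(n,q)[:3]:
            u,v=map(int,np.round(r["xy"]));print(q,round(r["conf"],2),u,v,P[v,u].round(3))
E
```

```text
pics
top cam [0.54798813 0.09931314 1.34464844] 0.04668650122144591
hook_grip 0.81 234 268 [0.423 0.334 0.039]
hook_grip 0.63 164 247 [0.477 0.519 0.037]
hook_tip 0.84 237 272 [0.413 0.327 0.036]
hook_tip 0.73 166 250 [0.469 0.515 0.032]
hook_tip 0.23 350 147 [0.736 0.034 0.106]
tray_loop 0.54 236 271 [0.415 0.329 0.036]
nest 0.63 353 147 [0.735 0.026 0.111]
mat 0.63 241 248 [0.474 0.323 0.002]
mat 0.54 353 146 [0.738 0.027 0.114]
stop 0.64 358 197 [0.614 0.006 0.014]
stop 0.33 236 269 [0.42  0.329 0.037]
cover_edge 0.96 351 149 [0.731 0.031 0.109]
iron_stand 0.76 478 247 [ 0.485 -0.295  0.081]
flux_jar 0.48 303 142 [0.757 0.155 0.053]
spray 0.59 395 134 [ 0.775 -0.084  0.076]
side cam [-0.19125892 -0.66791141  0.77820603] -0.005646665525635914
hook_grip 0.72 201 196 [0.466 0.514 0.024]
hook_grip 0.57 220 219 [0.41  0.322 0.036]
hook_tip 0.87 202 195 [0.469 0.51  0.028]
hook_tip 0.69 218 223 [0.401 0.323 0.025]
tray_loop 0.58 349 211 [0.737 0.046 0.019]
tray 0.74 348 212 [0.738 0.051 0.013]
nest 0.56 358 205 [ 0.669 -0.04   0.11 ]
mat 0.61 239 222 [0.467 0.301 0.004]
stop 0.85 334 228 [0.637 0.029 0.011]
cover_edge 0.6 355 203 [ 0.671 -0.027  0.111]
board 0.63 218 222 [0.403 0.326 0.026]
iron_stand 0.83 399 301 [ 0.483 -0.311  0.028]
spray 0.76 394 213 [ 0.772 -0.106  0.058]
spray 0.57 220 222 [0.41  0.325 0.023]
```

View pics/top0.png

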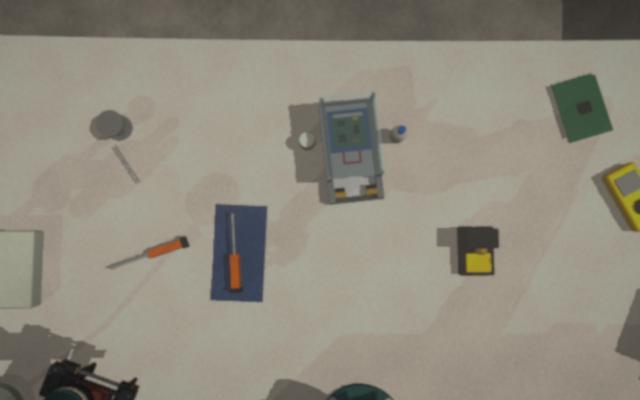

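View pics/side0.png

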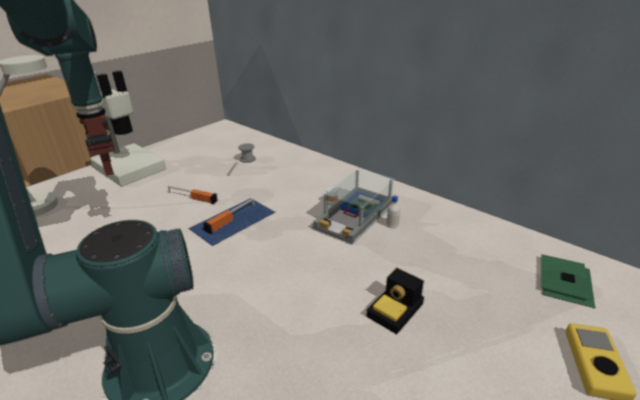

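Candidates for the hook are the orange handle on the mat at top (234,268), y≈0.33, and a second one at (164,247), y≈0.52. Farthest right is the one on the mat, (234,268). I'll check it in a crop and measure.

```bash
python3 - <<'E'
from h import *
c=capture("top");im=c["image"];P=cloud(c)
a=cv2.resize(im[195:310,205:275],None,fx=5,fy=5,interpolation=cv2.INTER_CUBIC)
b=cv2.resize(im[90:208,295:410],None,fx=4.85,fy=5*115/118*1.0,interpolation=cv2.INTER_CUBIC)
b=cv2.resize(im[90:205,295:385],None,fx=5,fy=5,interpolation=cv2.INTER_CUBIC)
cv2.imwrite("pics/crop.png",np.hstack([a,b]))
hsv=cv2.cvtColor(im,cv2.COLOR_BGR2HSV);H,S,V=cv2.split(hsv)
def rect(uv,z):
    X=onz(c,uv,z); (ctr,sz,ang)=cv2.minAreaRect(X[:,:2].astype(np.float32));return np.round(ctr,4),np.round(sz,4),round(ang,2)
def px(m): v,u=np.nonzero(m);return np.c_[u,v].astype(float)
box=lambda x0,y0,x1,y1:(lambda m:(m.__setitem__((slice(y0,y1),slice(x0,x1)),True),m)[1])(np.zeros((400,640),bool))
mat=(H>100)&(H<130)&(S>90)&box(200,195,280,310); print("mat",rect(px(mat),.003))
org=(H<18)&(S>150)&(V>110)&box(215,240,260,300);print("handle",org.sum(),rect(px(org),.037), P[org].mean(0))
Z=P[...,2]; rod=box(220,205,250,255)&(Z>.012)&(Z<.06);print("rod",rod.sum(),rect(px(rod),.033) if rod.sum()>4 else "",np.nanmedian(Z[rod]))
rod2=box(220,205,250,255)&(S<90)&box(225,208,245,255);X=onz(c,px(rod2),.031);print("rod2",len(X));print(np.polyfit(X[:,0],X[:,1],1),X.min(0),X.max(0))
red=((H<8)|(H>170))&(S>90)&box(330,140,370,175);print("red",px(red).mean(0),rect(px(red),.028),red.sum())
nst=silhouettes("top","nest")
for r in nst[:2]:print(r["conf"],r["xy"],r["region"].sum())
rails=box(300,85,400,215)&(Z>.026)&(Z<.040)
Q=P[rails];np.save("rails.npy",Q);print("rails",len(Q),Q.min(0),Q.max(0))
for lo in np.arange(.58,.88,.02):
    q=Q[(Q[:,0]>=lo)&(Q[:,0]<lo+.02)]
    if len(q):print(round(lo,2),np.sort(q[:,1]).round(3)[::max(1,len(q)//12)])
E
```

```text
mat (array([0.479 , 0.3769]), array([0., 0.]), 0.0)
handle 296 (array([0.4163, 0.3327]), array([0.0866, 0.0233]), 3.66) [nan nan nan]
rod 118 (array([0.5125, 0.3356]), array([0.1062, 0.0185]), 0.97) 0.033948404136733404
rod2 930
[0.01519088 0.32816479] [0.45930681 0.30990962 0.031     ] [0.5817314  0.36230298 0.031     ]<stdin>:16: RuntimeWarning: Mean of empty slice.
  ret = um.true_divide(
Traceback (most recent call last):
  File "h.py", line 11, in onz
    s=slopes(c,uv);d=np.c_[s,np.ones(len(s))]@c["R"]; o=-c["R"].T@c["t"]
  File "h.py", line 9, in slopes
    return cv2.undistortPoints(uv.reshape(-1,1,2),K,np.array([c["k1"],0,0,0.])).reshape(-1,2)
           ~~~~~~~~~~~~~~~~~~~^^^^^^^^^^^^^^^^^^^^^^^^^^^^^^^^^^^^^^^^^^^^^^^^^
cv2.error: OpenCV(4.12.0) /io/opencv/modules/calib3d/src/undistort.dispatch.cpp:347: error: (-215:Assertion failed) CV_IS_MAT(_src) && CV_IS_MAT(_dst) && (_src->rows == 1 || _src->cols == 1) && (_dst->rows == 1 || _dst->cols == 1) && _src->cols + _src->rows - 1 == _dst->rows + _dst->cols - 1 && (CV_MAT_TYPE(_src->type) == CV_32FC2 || CV_MAT_TYPE(_src->type) == CV_64FC2) && (CV_MAT_TYPE(_dst->type) == CV_32FC2 || CV_MAT_TYPE(_dst->type) == CV_64FC2) in function 'cvUndistortPointsInternal'
```

View pics/crop.png

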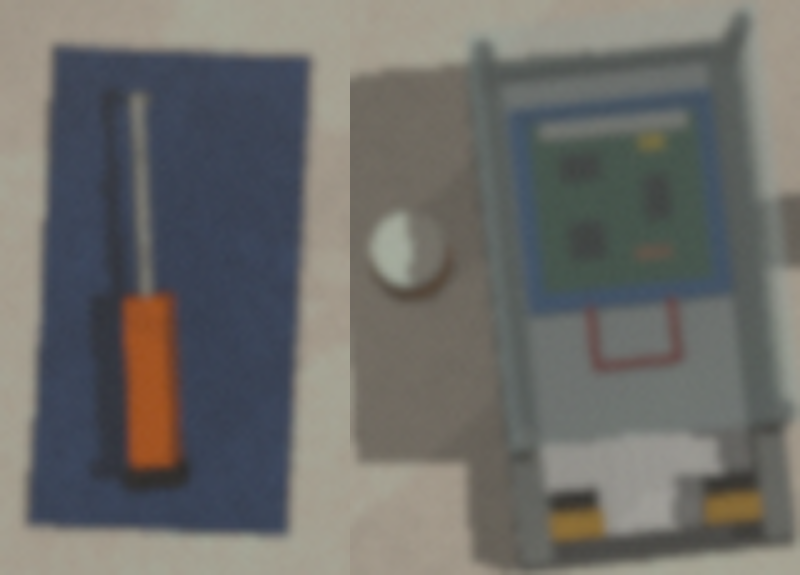

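The crop shows one hook on the mat: handle at about (235,271), rod running up to about (232.5,214), black end piece at the rear. In the nest, the red loop cross bar is at about (352.6,163), the buffers at about (340,190) and (367,186), with the clear cover above the tray. Next I'll get precise poses from the depth data.

```bash
python3 - <<'E'
from h import *
c=capture("top");im=c["image"];P=cloud(c);Z=P[...,2]
hsv=cv2.cvtColor(im,cv2.COLOR_BGR2HSV).astype(int);H,S,V=hsv[...,0],hsv[...,1],hsv[...,2]
print("hsv mat",hsv[220,250],"red",hsv[162,352],hsv[158,344],"tray",hsv[130,324+5])
def box(x0,y0,x1,y1):
    m=np.zeros((400,640),bool);m[y0:y1,x0:x1]=1;return m
def px(m): v,u=np.nonzero(m);return np.c_[u,v].astype(float)
def st(n,m,z):
    X=onz(c,px(m),z)[:,:2];r=cv2.minAreaRect(X.astype(np.float32));w,v=np.linalg.eigh(np.cov(X.T));a=v[:,1]*np.sign(v[0,1])
    print(n,len(X),"mean",X.mean(0).round(4),"yaw",np.degrees(np.arctan2(a[1],a[0])).round(2),"L,W",np.sqrt(12*w[::-1]).round(4),"rect",np.round(r[0],4),np.round(r[1],4),round(r[2],2))
st("mat",box(205,198,275,308)&(im[...,0]>im[...,2]*1.35),.003)
org=(H<18)&(S>150)&(V>110)&box(215,240,260,300);st("handle",org,.037);print(np.nanmedian(Z[org]))
st("handle+end z",box(215,240,260,300)&(Z>.02),.037)
rod=box(226,208,245,254)&(np.abs(Z-.03)<.02)
br=box(226,208,245,254)&(im.min(2)>95);st("rod bright",br,.031)
v,u=np.nonzero(br);print("rod rows",v.min(),v.max())
cov=box(312,85,390,210)&(np.abs(Z-.110)<.009);st("cover",cov,.110)
r=im[...,2].astype(int)-im[...,1];red=box(338,148,368,168)&(r>25);st("red",red,.028);print(px(red).mean(0),px(red).min(0),px(red).max(0))
rails=box(310,85,400,210)&(np.abs(Z-.034)<.006);st("rails",rails,.034)
t=box(320,105,380,155)&(im[...,0]>im[...,2].astype(int)*1.35);print("tray",t.sum());st("tray",t,.032)
b=onz(c,[[328.6,204],[383.6,199],[352.6,163.2]],.034);print(b.round(4))
print(onz(c,[[352.6,163.2]],.028))
s=capture("side");save(s,"sidecrop.png",(180,170,420,260),3.3)
E
```

```text
hsv mat [110  72  85] red [  5  54 103] [  3  45 103] tray [106  74 100]
mat 3320 mean [0.4641 0.323 ] yaw -2.95 L,W [0.2584 0.1428] rect [0.4613 0.3292] [0.1321 0.2501] 87.96
handle 295 mean [0.4158 0.3328] yaw 3.5 L,W [0.0869 0.0234] rect [0.4163 0.3327] [0.0866 0.0233] 3.79
0.03696668048152909
handle+end z 405 mean [0.4152 0.3331] yaw 3.86 L,W [0.1233 0.0242] rect [0.4286 0.3309] [0.1366 0.0289] 1.06
rod bright 91 mean [0.5166 0.3405] yaw 3.51 L,W [0.1031 0.0062] rect [0.5151 0.3404] [0.101  0.0062] 3.67
rod rows 214 252
cover 5024 mean [0.7668 0.0313] yaw 6.33 L,W [0.2163 0.1501] rect [0.7674 0.0316] [0.2174 0.1498] 6.69Traceback (most recent call last):
  File "<stdin>", line 18, in <module>
  File "<stdin>", line 9, in st
  File "h.py", line 11, in onz
    s=slopes(c,uv);d=np.c_[s,np.ones(len(s))]@c["R"]; o=-c["R"].T@c["t"]
  File "h.py", line 9, in slopes
    return cv2.undistortPoints(uv.reshape(-1,1,2),K,np.array([c["k1"],0,0,0.])).reshape(-1,2)
           ~~~~~~~~~~~~~~~~~~~^^^^^^^^^^^^^^^^^^^^^^^^^^^^^^^^^^^^^^^^^^^^^^^^^
cv2.error: OpenCV(4.12.0) /io/opencv/modules/calib3d/src/undistort.dispatch.cpp:347: error: (-215:Assertion failed) CV_IS_MAT(_src) && CV_IS_MAT(_dst) && (_src->rows == 1 || _src->cols == 1) && (_dst->rows == 1 || _dst->cols == 1) && _src->cols + _src->rows - 1 == _dst->rows + _dst->cols - 1 && (CV_MAT_TYPE(_src->type) == CV_32FC2 || CV_MAT_TYPE(_src->type) == CV_64FC2) && (CV_MAT_TYPE(_dst->type) == CV_32FC2 || CV_MAT_TYPE(_dst->type) == CV_64FC2) in function 'cvUndistortPointsInternal'
```

```bash
cat >> h.py <<'E'
from scipy.spatial.transform import Rotation as Ro
NY=np.radians(6.4);NO=np.array([.7444,.0288])
ex=np.array([np.cos(NY),np.sin(NY)]);ey=np.array([-ex[1],ex[0]])
def n2w(x,y): return NO+x*ex+y*ey
def w2n(p): d=np.asarray(p)[...,:2]-NO;return np.stack([d@ex,d@ey],-1)
def quat(psi): # tool down, tool x along psi
    c,s=np.cos(psi),np.sin(psi);return Ro.from_matrix(np.array([[c,s,0],[s,-c,0],[0,0,-1.]])).as_quat()
E
python3 - <<'E'
from h import *
c=capture("top");im=c["image"].astype(int);P=cloud(c);Z=P[...,2]
m=np.zeros((400,640),bool);m[148:169,338:368]=1
red=m&(im[...,2]-im[...,1]>12);v,u=np.nonzero(red);uv=np.c_[u,v].astype(float)
N=w2n(onz(c,uv,.028));print("red nest mm",len(N));
h=np.histogram(N[:,0],bins=np.arange(-.1,.02,.0025));print([(round(b*1000,1),int(k)) for b,k in zip(h[1],h[0]) if k])
bar=N[N[:,0]<N[:,0].min()+.009];print("bar mean",bar.mean(0)*1000, (bar.min(0)*1000).round(),(bar.max(0)*1000).round())
# tray front wall & buffers: colour profile along nest x
for y in(-.03,0,.03): 
    xs=np.arange(-.14,.02,.004);q=np.array([np.r_[n2w(x,y),.028] for x in xs]);p=proj(c,q).round().astype(int)
    print(y,[(int(x*1000),*map(int,im[b,a]),int(Z[b,a]*1000) if Z[b,a]==Z[b,a] else -1) for x,(a,b) in zip(xs,p)][::1 if y==0 else 2])
print("rails/stop heights",[(round(float(y),3),np.round(1000*Z[tuple(proj(c,np.r_[n2w(-.112,y),.03])[0].round().astype(int)[::-1])])) for y in np.arange(-.08,.081,.01)])
for psi in (3.6,6.4):
  for f in (0,np.pi):
    for p in ([.416,.333,.01],[*n2w(-.30,0),.05],[*n2w(-.15,0),.05]):
        j=inverse_kinematics(p,quat(np.radians(psi)+f));print(psi,round(f),None if j is None else np.round(j,2))
s=capture("side");save(s,"sidecrop.png",(180,170,420,260),3.3)
E
```

```text
red nest mm 70
[(np.float64(-40.0), 13), (np.float64(-37.5), 16), (np.float64(-35.0), 3), (np.float64(-32.5), 4), (np.float64(-30.0), 4), (np.float64(-27.5), 4), (np.float64(-25.0), 4), (np.float64(-22.5), 4), (np.float64(-20.0), 4), (np.float64(-17.5), 4), (np.float64(-15.0), 3), (np.float64(-12.5), 3), (np.float64(-10.0), 3), (np.float64(-7.5), 1)]
bar mean [-36.32551     -1.17333961] [-39. -23.] [-31.  23.]
-0.03 [(-140, 84, 89, 90, 12), (-132, 68, 75, 77, 15), (-124, 67, 96, 113, 33), (-115, 63, 94, 114, 31), (-107, 62, 67, 69, 32), (-99, 125, 130, 131, 3), (-91, 144, 150, 151, 12), (-83, 136, 142, 143, 8), (-75, 111, 114, 111, 109), (-67, 114, 117, 111, 112), (-59, 112, 116, 111, 106), (-51, 112, 116, 111, 109), (-43, 112, 115, 111, 108), (-35, 108, 111, 109, 112), (-27, 106, 109, 108, 107), (-19, 107, 109, 108, 109), (-11, 108, 110, 108, 112), (-3, 98, 89, 79, 111), (4, 94, 85, 70, 106), (12, 77, 85, 71, 109)]
0 [(-140, 79, 85, 84, 14), (-136, 70, 74, 75, 14), (-132, 76, 79, 80, 19), (-128, 101, 105, 106, 13), (-124, 144, 149, 151, 10), (-120, 151, 156, 158, 6), (-115, 150, 157
[... 1673 characters left out ...]
np.float64(9.0)), (0.03, np.float64(27.0)), (0.04, np.float64(35.0)), (0.05, np.float64(29.0)), (0.06, np.float64(32.0)), (0.07, np.float64(31.0)), (0.08, np.float64(1.0))]
3.6 0 [ 0.55  0.55  1.85 -0.    0.74  2.05]
3.6 0 [-0.17  0.4   2.02 -0.    0.73  1.34]
3.6 0 [-0.1   0.55  1.69 -0.    0.91  1.41]
3.6 3 [ 0.55  0.55  1.85 -0.    0.74 -1.09]
3.6 3 [-0.17  0.4   2.02 -0.    0.73 -1.8 ]
3.6 3 [-0.1   0.55  1.69 -0.    0.91 -1.73]
6.4 0 [ 0.55  0.55  1.85 -0.    0.74  2.  ]
6.4 0 [-0.17  0.4   2.02 -0.    0.73  1.29]
6.4 0 [-0.1   0.55  1.69 -0.    0.91  1.36]
6.4 3 [ 0.55  0.55  1.85 -0.    0.74 -1.14]
6.4 3 [-0.17  0.4   2.02 -0.    0.73 -1.85]
6.4 3 [-0.1   0.55  1.69 -0.    0.91 -1.78]
```

View pics/sidecrop.png

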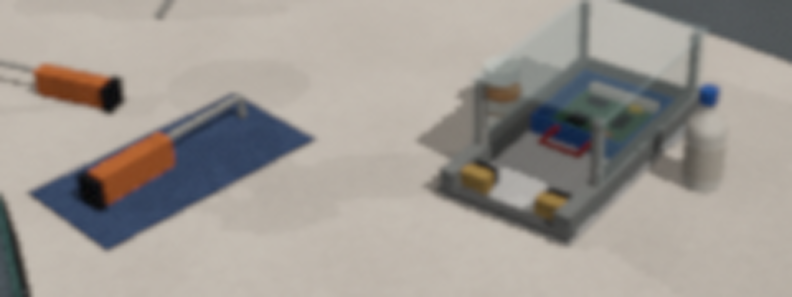

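The side view confirms it: the hook on the mat has its tip turned down at its far end, the loop lies under the cover, and the buffers are at the near end. Next step is to grasp and lift.

```bash
python3 - <<'E'
from h import *
q=quat(np.radians(3.6)+np.pi)
move_ptp([.4155,.333,.12],q)
servo_line([.4155,.333,.03],q,.15);print(servo_line([.4155,.333,.008],q,.05,contact_N=6),current_position())
move_gripper(.0);print("gap",current_finger_gap(),current_grip_force())
servo_line([.4155,.333,.05],q,.06);servo_line([.4155,.333,.14],q,.15)
qn=quat(NY+np.pi);p=n2w(-.31,-.001)
move_ptp([*p,.14],qn);sleep(.3)
print("gap",current_finger_gap(),current_position(),"F",current_force().round(2),current_clock())
c=capture("top");P=cloud(c);a=proj(c,[*n2w(-.2,0),.14])[0].astype(int)
im=c["image"].astype(int);Z=P[...,2]
m=np.zeros((400,640),bool);m[a[1]-50:a[1]+50,a[0]-30:a[0]+30]=1;m&=(Z>.11)&(Z<.19)
X=P[m];N=w2n(X);k=(abs(N[:,1])<.02)&(N[:,0]>-.255)&(N[:,0]<-.14);print(len(N[k]));
for lo in np.arange(-.255,-.14,.01):
    s=k&(N[:,0]>=lo)&(N[:,0]<lo+.01)
    if s.any():print(round(lo,3),s.sum(),N[s].mean(0).round(4),np.median(X[s][:,2]).round(4))
save(c,"held.png",(a[0]-60,a[1]-50,a[0]+60,a[1]+60),5)
E
```

```text
False [0.41534273 0.3328315  0.00772637]
gap 0.021694609425361815 30.00005006790161
gap 0.02185193985759001 [ 0.43659076 -0.00612778  0.13999578] F [-0.3   0.09 -1.84] 8.2917
120
-0.255 11 [-2.506e-01 -1.000e-04] 0.1651
-0.245 13 [-2.404e-01  1.000e-04] 0.1643
-0.235 12 [-2.303e-01 -1.000e-04] 0.1655
-0.225 13 [-0.2197  0.0006] 0.166
-0.215 11 [-0.2101 -0.0004] 0.1657
-0.205 12 [-0.2     0.0007] 0.1646
-0.195 12 [-0.1905 -0.0003] 0.166
-0.185 13 [-0.1803  0.0002] 0.1654
-0.175 13 [-0.17 -0.  ] 0.167
-0.165 10 [-0.1612  0.0005] 0.165
```

View pics/held.png

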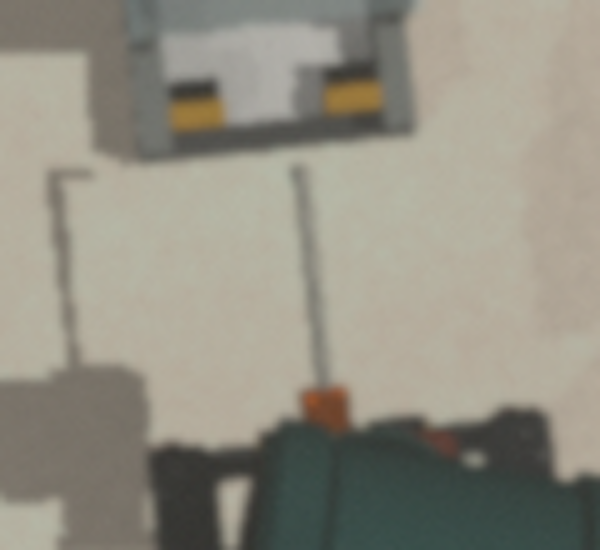

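The hook is held level and straight along the nest axis, with the tip at about (354,147 in the full frame's equivalent, nest x≈-160 mm) just short of the nest. Next: enter under the cover and drop the tip in.

```bash
python3 - <<'E'
from h import *
qn=quat(NY+np.pi)
servo_line([*n2w(-.31,-.002),.052],qn,.12)
print(servo_line([*n2w(-.169,-.002),.052],qn,.1,contact_N=4))
sleep(.3);f0=current_force();np.save("f0.npy",f0)
print("f0",f0.round(2),current_position())
print(servo_line([*n2w(-.169,-.002),.0245],qn,.03,contact_N=2.5));sleep(.2)
print((current_force()-f0).round(2),current_position(),current_clock())
c=capture("side");a=proj(c,[*n2w(-.05,0),.04])[0].astype(int);save(c,"in.png",(a[0]-55,a[1]-40,a[0]+55,a[1]+40),7)
E
```

```text
False
f0 [ 0.04  0.69 -1.11] [0.57650614 0.00795076 0.05205478]
False
[ 0.96 -0.72 -0.48] [0.57684245 0.00796417 0.02470608] 12.35
```

View pics/in.png

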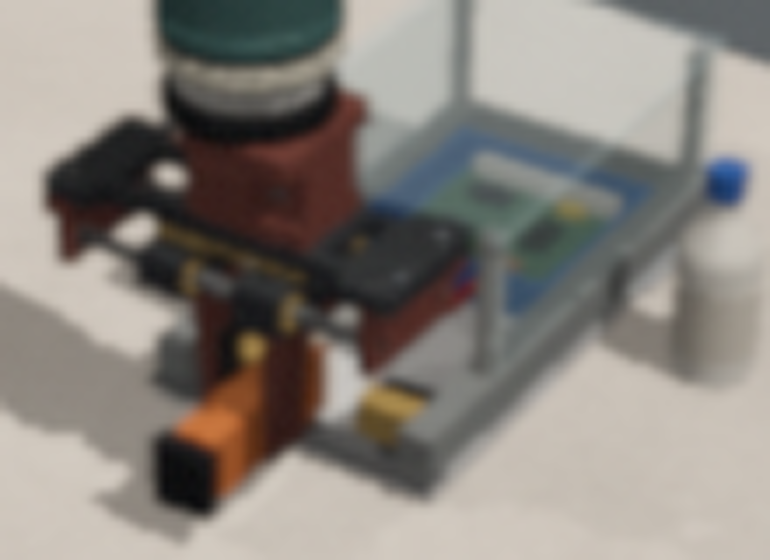

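The gripper hides the loop, but the lowering met no contact. I'll pull gently and check for drag force.

```bash
cat >> h.py <<'E'
def pull(): # force on tool along nest +x (tray resists dragging)
    f=np.mean([current_force() for _ in range(3)],0)-np.load("f0.npy");return f[:2]@ex, f[:2]@ey, f[2]
E
python3 - <<'E'
from h import *
qn=quat(NY+np.pi)
for x in(-.175,-.180,-.185,-.190,-.20):
    h=servo_line([*n2w(x,-.002),.0245],qn,.03,contact_N=8);print(x,h,np.round(pull(),2),w2n(current_position()).round(4))
    if h:break
c=capture("top");im=c["image"].astype(int)
m=np.zeros((400,640),bool);m[140:185,330:375]=1
b=m&(im[...,0]>im[...,2]*1.3);v,u=np.nonzero(b);N=w2n(onz(c,np.c_[u,v].astype(float),.03));print("tray front blue x",np.sort(N[:,0])[:40:5].round(4))
E
```

```text
-0.175 False [-1.21 -1.08  0.45] [-0.1754 -0.002 ]
-0.18 False [ 0.1  -0.88 -0.63] [-0.1803 -0.002 ]
-0.185 False [ 1.62 -0.9  -0.25] [-0.1845 -0.0021]
-0.19 False [ 2.09 -0.79  0.72] [-0.19  -0.002]
-0.2 False [ 1.09 -1.02  1.11] [-0.2007 -0.0019]
tray front blue x [-0.024  -0.0234 -0.023  -0.0226 -0.0223 -0.0219 -0.0216 -0.0213]
```

The tray follows, with the drag at about 2 N. I'll carry on to the buffers and finish with a force-controlled approach.

```bash
cat > drag.py <<'E'
from h import *
qn=quat(NY+np.pi)
print(servo_line([*n2w(-.258,-.002),.0245],qn,.05,contact_N=7),np.round(pull(),2),w2n(current_position()).round(4))
h=servo_line([*n2w(-.29,-.002),.0245],qn,.012,contact_N=4)
x=w2n(current_position())[0];print("hit",h,x,np.round(pull(),2),current_clock())
if h:
    t0=None;log=[]
    for i in range(60):
        f=pull();t=current_clock();log.append((round(t,2),round(x*1000,2),round(f[0],1),round(f[2],1)))
        if f[0]>8 and t0 is None:t0=t
        if t0 and t-t0>1.8:break
        e=10-f[0]
        if abs(e)>1:x-=np.clip(e*.0001,-.0004,.0004)
        servo_line([*n2w(x,-.002),.0245],qn,.02);sleep(.06)
    print(log,w2n(current_position()))
E
python3 drag.py
```

```text
False [-0.39 -0.47 -0.07] [-0.2583 -0.0019]
hit True -0.27844483660082653 [0.4  0.03 0.32] 17.2
[(17.2, np.float64(-278.44), np.float64(0.4), np.float64(0.3)), (17.51, np.float64(-278.84), np.float64(2.2), np.float64(0.1)), (17.82, np.float64(-279.24), np.float64(4.4), np.float64(0.2)), (18.12, np.float64(-279.64), np.float64(5.4), np.float64(-1.5)), (18.43, np.float64(-280.04), np.float64(4.8), np.float64(-1.3)), (18.74, np.float64(-280.44), np.float64(6.9), np.float64(-2.3)), (19.05, np.float64(-280.76), np.float64(6.8), np.float64(-2.5)), (19.36, np.float64(-281.07), np.float64(6.6), np.float64(-3.0)), (19.67, np.float64(-281.41), np.float64(8.5), np.float64(-3.8)), (19.98, np.float64(-281.56), np.float64(8.5), np.float64(-4.1)), (20.28, np.float64(-281.71), np.float64(9.1), np.float64(-4.6)), (20.59, np.float64(-281.71), np.float64(8.3), np.float64(-3.6)), (20.9, np.float64(-281.88), np.float64(8.4), np.float64(-4.6)), (21.21, np.float64(-282.04), np.float64(8.3), np.float64(-3.3)), (21.52, np.float64(-282.21), np.float64(10.5), np.float64(-3.9))] [-0.27924923 -0.00250799]
```

Contact is confirmed, with the buffer faces at about nest x -103 mm. Fz is -4 N, so friction is pulling the loop upwards. I'll lower slightly to relieve that while holding about 10 N.

```bash
cat > hold.py <<'E'
from h import *
qn=quat(NY+np.pi);x=-.2822;z=.0245;t0=None
for i in range(30):
    f=pull();t=current_clock();print(round(t,2),round(x*1000,2),round(z*1000,2),np.round(f,1),current_position()[2].round(4))
    if 8.5<f[0]<12.5 and abs(f[2])<2.5:
        t0=t0 or t
        if t-t0>1.6:break
    elif t0 and not 8<f[0]<13: t0=None
    if abs(10.3-f[0])>.8:x-=np.clip((10.3-f[0])*.00012,-.0004,.0004)
    if f[2]<-1.5 and z>.0222:z-=.0005
    if f[2]>1.5:z+=.0003
    servo_line([*n2w(x,-.002),z],qn,.02);sleep(.02)
c=capture("side");a=proj(c,[*n2w(-.08,0),.04])[0].astype(int);save(c,"hold.png",(a[0]-55,a[1]-40,a[0]+55,a[1]+40),7)
E
python3 hold.py
```

```text
21.52 -282.2 24.5 [10.5 -0.6 -3.9] 0.0249
21.78 -282.2 24.0 [ 9.9 -0.1 -2.2] 0.0245
22.05 -282.2 23.5 [ 7.3 -0.3 -0.3] 0.0241
22.32 -282.56 23.5 [8.3 0.8 0.2] 0.0242
22.58 -282.8 23.5 [ 9.   0.8 -1.5] 0.0242
22.85 -282.95 23.0 [7.9 0.6 0. ] 0.0238
23.12 -283.24 23.0 [9.1 0.1 0.1] 0.0238
23.38 -283.38 23.0 [ 9.8  0.8 -0.5] 0.0238
23.65 -283.38 23.0 [ 9.3  1.6 -0.1] 0.0238
23.92 -283.5 23.0 [ 9.6  0.8 -1.2] 0.0238
24.18 -283.5 23.0 [ 9.3  0.9 -0.4] 0.0238
24.45 -283.61 23.0 [ 9.6  0.  -1.2] 0.0239
24.72 -283.61 23.0 [9.6 0.8 0.2] 0.0239
24.98 -283.61 23.0 [ 9.6  0.9 -1.3] 0.0239
```

View pics/hold.png

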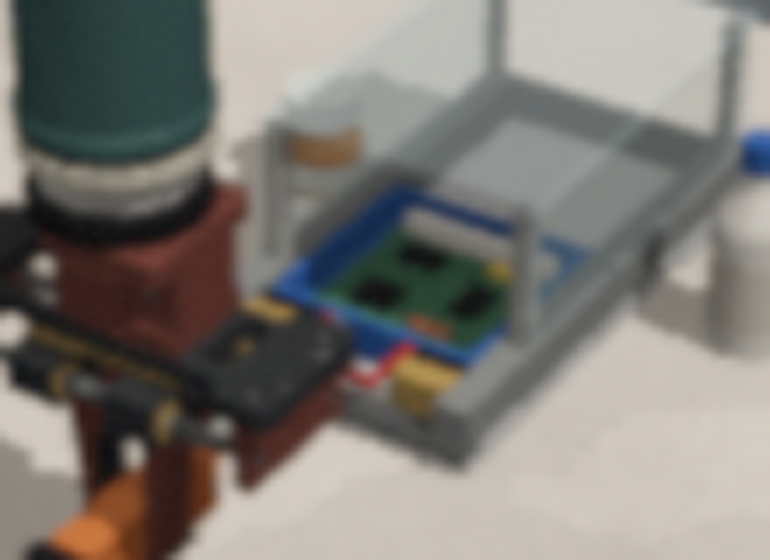

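The tray sits flat against the buffers with the board in it, and it was held at about 9–10 N for over a second. Now unhook and return the hook.

```bash
python3 - <<'E'
from h import *
qn=quat(NY+np.pi)
servo_line([*n2w(-.269,-.002),.0235],qn,.02);sleep(.2);print(np.round(pull(),1),w2n(current_position()).round(4))
print(servo_line([*n2w(-.269,-.002),.075],qn,.05,contact_N=4),np.round(pull(),1))
servo_line([*n2w(-.29,-.002),.14],qn,.12)
q=quat(np.radians(3.6)+np.pi)
move_ptp([.4155,.333,.12],q);servo_line([.4155,.333,.03],q,.12);sleep(.2)
print(servo_line([.4155,.333,.0072],q,.02,contact_N=3),current_position(),current_force().round(1),current_clock())
move_gripper(.05);sleep(.3)
servo_line([.4155,.333,.15],q,.12);move_ptp([.40,.50,.25],q);print(current_clock())
c=capture("top");im=c["image"].astype(int)
def col(m,z):v,u=np.nonzero(m);return onz(c,np.c_[u,v].astype(float),z)
m=np.zeros((400,640),bool);m[140:200,330:375]=1
N=w2n(col(m&(im[...,0]>im[...,2]*1.3),.03));print("tray blue nest x",np.sort(N[:,0])[[3,10,-10,-3]].round(3))
a=c["image"][195:310,205:275];b=c["image"][90:205,295:385];cv2.imwrite("pics/end.png",cv2.resize(np.hstack([a,b]),None,fx=5,fy=5,interpolation=cv2.INTER_CUBIC))
E
```

```text
[-0.3 -0.2 -0.4] [-0.2692 -0.002 ]
False [ 1.  -2.   0.4]
True [0.41532427 0.33290699 0.008028  ] [0.2 0.8 5. ] 31.4333
34.5083
tray blue nest x [-0.104 -0.103  0.006  0.006]
```

View pics/end.png

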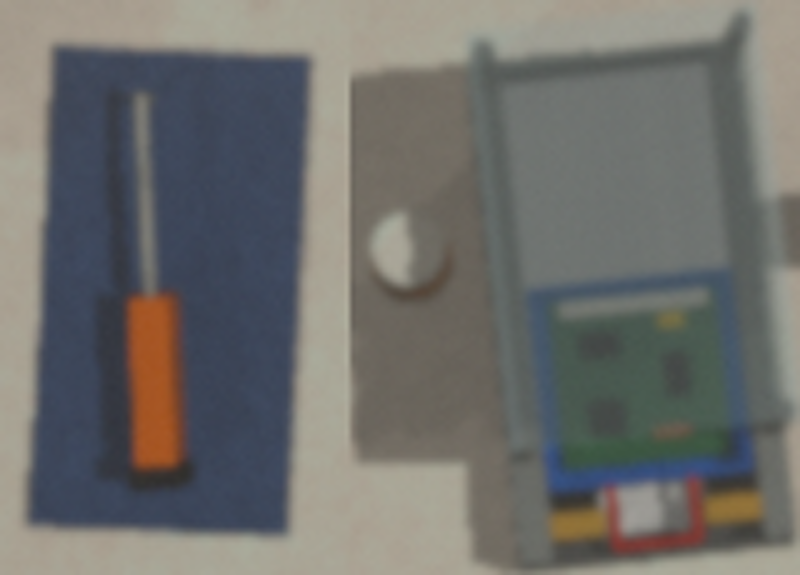

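The hook lies on the mat, handle at about (236,271). The tray front touches both buffers, at about (340,189) and (367,186), and the board is still in it. Handing in.

```bash
python3 -c "
from bench import *
print(close_job())"
```

```text
the job is handed in; nothing more can be done
None
```

The job is handed in: the tray is against the buffers with the board in it, held at about 9–10 N for over a second (highest reading 10.5 N), though the loop was briefly pulled up at about 4 N before I lowered the hook. The hook is back on the blue mat, released, and the last motion ended at about 34.5 s.

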